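Queue dried moisture tins for weighing in rack order

TASK

The four dried moisture tins have cooled in the timber rack, in the order of the test sheet: queue them for weighing in the wheeled gravity lane in that same order. Take them one at a time, starting with the tin at the end of the rack nearest the robot; set each one upright on the raised end of the lane so that it rolls down to the stop or to the tin before it, and let it come to rest there before you lift the next. Do not tip or drop a tin, and leave the brush and the roll of tape where they lie.

Things in the scene. Friction and masses are not known exactly. Their poses are not given: they have to be found in the camera images.
- tin_a_center (a point): Round aluminium moisture tin with a pressed-on lid (lid never comes off), the shallowest of the four: 44 mm diameter, 38 mm high, about 0.12 kg. The point is its centre, 19 mm above its underside; z is up along the tin. Starts upright in one of the rack's four seats, any of them.
- tin_b_center (a point): Round aluminium moisture tin with a pressed-on lid (lid never comes off), the second shallowest of the four: 44 mm diameter, 44 mm high, about 0.12 kg. The point is its centre, 22 mm above its underside; z is up along the tin. Starts upright in one of the rack's four seats, any of them.
- tin_c_center (a point): Round aluminium moisture tin with a pressed-on lid (lid never comes off), the second deepest of the four: 44 mm diameter, 50 mm high, about 0.12 kg. The point is its centre, 25 mm above its underside; z is up along the tin. Starts upright in one of the rack's four seats, any of them.
- tin_d_center (a point): Round aluminium moisture tin with a pressed-on lid (lid never comes off), the deepest of the four: 44 mm diameter, 56 mm high, about 0.12 kg. The point is its centre, 28 mm above its underside; z is up along the tin. Starts upright in one of the rack's four seats, any of them.
- rack: Pale timber rack, 240 x 64 mm, fixed. Origin under its middle at bench height; x runs along the row, from the end nearest the robot (-x) to the far end (+x). Four round seats at x = -84, -28, 28, 84 mm, y = 0: 50 mm wide, 6 mm deep, floor 56 mm above the bench. Tins stand only 12 mm apart along the row: take them across it (along y).
- lane: Fixed lane of small free wheels between guides, falling 8 deg to a stop. Origin: mid-length, bench height. x along it, +x to the raised loading end, -x to robot and stop. Stop face x -116 mm, wheel tops there 32 mm up, rising 1.4 mm per 10; wheels end x +113. Guides 58 mm apart, tops 10 mm over wheels. Put a tin down at x +86: it rolls at 0.1-0.2 m/s. Queued tins stand at x -98,-55,-12,+31.
- brush: Flat brush with a wooden handle, 39 x 198 x 11 mm, lying loose on the bench between the robot and the work; origin at its underside. To be left alone.
- ptfe_tape: Roll of dark tape, 59 mm across, 19 mm high, lying loose on the bench beyond the work; origin at its underside. To be left alone.
Not all that is in view belongs to the job. Leave any red look-alike of the part that bears tin_a_center alone.

How it is judged (in metres and radians):
On the way, in this order (a step that is already met when the one before it is completed fails the run):
1. the first tin of the row has come to stand in the lane against the stop, the others still in their seats in the rack (((x of tin_a_center in the frame of lane between -0.11 and -0.086 m and y of tin_a_center in the frame of lane between -0.012 and 0.012 m and height (world z) of tin_a_center below 0.095 m) or (x of tin_b_center in the frame of lane between -0.11 and -0.086 m and y of tin_b_center in the frame of lane between -0.012 and 0.012 m and height (world z) of tin_b_center below 0.095 m) or (x of tin_c_center in the frame of lane between -0.11 and -0.086 m and y of tin_c_center in the frame of lane between -0.012 and 0.012 m and height (world z) of tin_c_center below 0.095 m) or (x of tin_d_center in the frame of lane between -0.11 and -0.086 m and y of tin_d_center in the frame of lane between -0.012 and 0.012 m and height (world z) of tin_d_center below 0.095 m)) and ((x of tin_a_center in the frame of rack between -0.04 and -0.016 m and y of tin_a_center in the frame of rack between -0.012 and 0.012 m) or (x of tin_b_center in the frame of rack between -0.04 and -0.016 m and y of tin_b_center in the frame of rack between -0.012 and 0.012 m) or (x of tin_c_center in the frame of rack between -0.04 and -0.016 m and y of tin_c_center in the frame of rack between -0.012 and 0.012 m) or (x of tin_d_center in the frame of rack between -0.04 and -0.016 m and y of tin_d_center in the frame of rack between -0.012 and 0.012 m)) and ((x of tin_a_center in the frame of rack between 0.016 and 0.04 m and y of tin_a_center in the frame of rack between -0.012 and 0.012 m) or (x of tin_b_center in the frame of rack between 0.016 and 0.04 m and y of tin_b_center in the frame of rack between -0.012 and 0.012 m) or (x of tin_c_center in the frame of rack between 0.016 and 0.04 m and y of tin_c_center in the frame of rack between -0.012 and 0.012 m) or (x of tin_d_center in the frame of rack between 0.016 and 0.04 m and y of tin_d_center in the frame of rack between -0.012 and 0.012 m)) and ((x of tin_a_center in the frame of rack between 0.072 and 0.096 m and y of tin_a_center in the frame of rack between -0.012 and 0.012 m) or (x of tin_b_center in the frame of rack between 0.072 and 0.096 m and y of tin_b_center in the frame of rack between -0.012 and 0.012 m) or (x of tin_c_center in the frame of rack between 0.072 and 0.096 m and y of tin_c_center in the frame of rack between -0.012 and 0.012 m) or (x of tin_d_center in the frame of rack between 0.072 and 0.096 m and y of tin_d_center in the frame of rack between -0.012 and 0.012 m))), for 0.2 s.
2. the second tin of the row has come to stand in the lane behind the tin before it, the others still in their seats in the rack (((x of tin_a_center in the frame of lane between -0.11 and -0.086 m and y of tin_a_center in the frame of lane between -0.012 and 0.012 m and height (world z) of tin_a_center below 0.095 m) or (x of tin_b_center in the frame of lane between -0.11 and -0.086 m and y of tin_b_center in the frame of lane between -0.012 and 0.012 m and height (world z) of tin_b_center below 0.095 m) or (x of tin_c_center in the frame of lane between -0.11 and -0.086 m and y of tin_c_center in the frame of lane between -0.012 and 0.012 m and height (world z) of tin_c_center below 0.095 m) or (x of tin_d_center in the frame of lane between -0.11 and -0.086 m and y of tin_d_center in the frame of lane between -0.012 and 0.012 m and height (world z) of tin_d_center below 0.095 m)) and ((x of tin_a_center in the frame of lane between -0.067 and -0.043 m and y of tin_a_center in the frame of lane between -0.012 and 0.012 m and height (world z) of tin_a_center below 0.095 m) or (x of tin_b_center in the frame of lane between -0.067 and -0.043 m and y of tin_b_center in the frame of lane between -0.012 and 0.012 m and height (world z) of tin_b_center below 0.095 m) or (x of tin_c_center in the frame of lane between -0.067 and -0.043 m and y of tin_c_center in the frame of lane between -0.012 and 0.012 m and height (world z) of tin_c_center below 0.095 m) or (x of tin_d_center in the frame of lane between -0.067 and -0.043 m and y of tin_d_center in the frame of lane between -0.012 and 0.012 m and height (world z) of tin_d_center below 0.095 m)) and ((x of tin_a_center in the frame of rack between 0.016 and 0.04 m and y of tin_a_center in the frame of rack between -0.012 and 0.012 m) or (x of tin_b_center in the frame of rack between 0.016 and 0.04 m and y of tin_b_center in the frame of rack between -0.012 and 0.012 m) or (x of tin_c_center in the frame of rack between 0.016 and 0.04 m and y of tin_c_center in the frame of rack between -0.012 and 0.012 m) or (x of tin_d_center in the frame of rack between 0.016 and 0.04 m and y of tin_d_center in the frame of rack between -0.012 and 0.012 m)) and ((x of tin_a_center in the frame of rack between 0.072 and 0.096 m and y of tin_a_center in the frame of rack between -0.012 and 0.012 m) or (x of tin_b_center in the frame of rack between 0.072 and 0.096 m and y of tin_b_center in the frame of rack between -0.012 and 0.012 m) or (x of tin_c_center in the frame of rack between 0.072 and 0.096 m and y of tin_c_center in the frame of rack between -0.012 and 0.012 m) or (x of tin_d_center in the frame of rack between 0.072 and 0.096 m and y of tin_d_center in the frame of rack between -0.012 and 0.012 m))), for 0.2 s.
3. the third tin of the row has come to stand in the lane behind the tin before it, the others still in their seats in the rack (((x of tin_a_center in the frame of lane between -0.11 and -0.086 m and y of tin_a_center in the frame of lane between -0.012 and 0.012 m and height (world z) of tin_a_center below 0.095 m) or (x of tin_b_center in the frame of lane between -0.11 and -0.086 m and y of tin_b_center in the frame of lane between -0.012 and 0.012 m and height (world z) of tin_b_center below 0.095 m) or (x of tin_c_center in the frame of lane between -0.11 and -0.086 m and y of tin_c_center in the frame of lane between -0.012 and 0.012 m and height (world z) of tin_c_center below 0.095 m) or (x of tin_d_center in the frame of lane between -0.11 and -0.086 m and y of tin_d_center in the frame of lane between -0.012 and 0.012 m and height (world z) of tin_d_center below 0.095 m)) and ((x of tin_a_center in the frame of lane between -0.067 and -0.043 m and y of tin_a_center in the frame of lane between -0.012 and 0.012 m and height (world z) of tin_a_center below 0.095 m) or (x of tin_b_center in the frame of lane between -0.067 and -0.043 m and y of tin_b_center in the frame of lane between -0.012 and 0.012 m and height (world z) of tin_b_center below 0.095 m) or (x of tin_c_center in the frame of lane between -0.067 and -0.043 m and y of tin_c_center in the frame of lane between -0.012 and 0.012 m and height (world z) of tin_c_center below 0.095 m) or (x of tin_d_center in the frame of lane between -0.067 and -0.043 m and y of tin_d_center in the frame of lane between -0.012 and 0.012 m and height (world z) of tin_d_center below 0.095 m)) and ((x of tin_a_center in the frame of lane between -0.024 and -0 m and y of tin_a_center in the frame of lane between -0.012 and 0.012 m and height (world z) of tin_a_center below 0.095 m) or (x of tin_b_center in the frame of lane between -0.024 and -0 m and y of tin_b_center in the frame of lane between -0.012 and 0.012 m and height (world z) of tin_b_center below 0.095 m) or (x of tin_c_center in the frame of lane between -0.024 and -0 m and y of tin_c_center in the frame of lane between -0.012 and 0.012 m and height (world z) of tin_c_center below 0.095 m) or (x of tin_d_center in the frame of lane between -0.024 and -0 m and y of tin_d_center in the frame of lane between -0.012 and 0.012 m and height (world z) of tin_d_center below 0.095 m)) and ((x of tin_a_center in the frame of rack between 0.072 and 0.096 m and y of tin_a_center in the frame of rack between -0.012 and 0.012 m) or (x of tin_b_center in the frame of rack between 0.072 and 0.096 m and y of tin_b_center in the frame of rack between -0.012 and 0.012 m) or (x of tin_c_center in the frame of rack between 0.072 and 0.096 m and y of tin_c_center in the frame of rack between -0.012 and 0.012 m) or (x of tin_d_center in the frame of rack between 0.072 and 0.096 m and y of tin_d_center in the frame of rack between -0.012 and 0.012 m))), for 0.2 s.
4. the last tin of the row has come to stand in the lane behind the tin before it (((x of tin_a_center in the frame of lane between -0.11 and -0.086 m and y of tin_a_center in the frame of lane between -0.012 and 0.012 m and height (world z) of tin_a_center below 0.095 m) or (x of tin_b_center in the frame of lane between -0.11 and -0.086 m and y of tin_b_center in the frame of lane between -0.012 and 0.012 m and height (world z) of tin_b_center below 0.095 m) or (x of tin_c_center in the frame of lane between -0.11 and -0.086 m and y of tin_c_center in the frame of lane between -0.012 and 0.012 m and height (world z) of tin_c_center below 0.095 m) or (x of tin_d_center in the frame of lane between -0.11 and -0.086 m and y of tin_d_center in the frame of lane between -0.012 and 0.012 m and height (world z) of tin_d_center below 0.095 m)) and ((x of tin_a_center in the frame of lane between -0.067 and -0.043 m and y of tin_a_center in the frame of lane between -0.012 and 0.012 m and height (world z) of tin_a_center below 0.095 m) or (x of tin_b_center in the frame of lane between -0.067 and -0.043 m and y of tin_b_center in the frame of lane between -0.012 and 0.012 m and height (world z) of tin_b_center below 0.095 m) or (x of tin_c_center in the frame of lane between -0.067 and -0.043 m and y of tin_c_center in the frame of lane between -0.012 and 0.012 m and height (world z) of tin_c_center below 0.095 m) or (x of tin_d_center in the frame of lane between -0.067 and -0.043 m and y of tin_d_center in the frame of lane between -0.012 and 0.012 m and height (world z) of tin_d_center below 0.095 m)) and ((x of tin_a_center in the frame of lane between -0.024 and -0 m and y of tin_a_center in the frame of lane between -0.012 and 0.012 m and height (world z) of tin_a_center below 0.095 m) or (x of tin_b_center in the frame of lane between -0.024 and -0 m and y of tin_b_center in the frame of lane between -0.012 and 0.012 m and height (world z) of tin_b_center below 0.095 m) or (x of tin_c_center in the frame of lane between -0.024 and -0 m and y of tin_c_center in the frame of lane between -0.012 and 0.012 m and height (world z) of tin_c_center below 0.095 m) or (x of tin_d_center in the frame of lane between -0.024 and -0 m and y of tin_d_center in the frame of lane between -0.012 and 0.012 m and height (world z) of tin_d_center below 0.095 m)) and ((x of tin_a_center in the frame of lane between 0.019 and 0.043 m and y of tin_a_center in the frame of lane between -0.012 and 0.012 m and height (world z) of tin_a_center below 0.095 m) or (x of tin_b_center in the frame of lane between 0.019 and 0.043 m and y of tin_b_center in the frame of lane between -0.012 and 0.012 m and height (world z) of tin_b_center below 0.095 m) or (x of tin_c_center in the frame of lane between 0.019 and 0.043 m and y of tin_c_center in the frame of lane between -0.012 and 0.012 m and height (world z) of tin_c_center below 0.095 m) or (x of tin_d_center in the frame of lane between 0.019 and 0.043 m and y of tin_d_center in the frame of lane between -0.012 and 0.012 m and height (world z) of tin_d_center below 0.095 m))), for 0.2 s.
At the end, for the whole second after the job is handed in: All four tins, loaded in rack order from the robot's end, stand released and at rest on the lane's wheels in one closed row from the stop, none tilted over 0.22 rad, centres within 12 mm of the four queue places along the lane and of its middle line (all of step 4 and angle between each of tin_a_center, tin_b_center, tin_c_center, tin_d_center's own z axis and vertical below 0.22 rad and linear speed of each of tin_a, tin_b, tin_c, tin_d below 0.02 m/s); the robot touches nothing.
It fails at once if a tin is tipped over or dropped (angle between any of tin_a_center, tin_b_center, tin_c_center, tin_d_center's own z axis and vertical above 0.6 rad or height (world z) of any of tin_a_center, tin_b_center, tin_c_center, tin_d_center below 0.03 m).
It fails at once if the brush or the roll of tape is disturbed (distance of any of brush, ptfe_tape from where it was at the start of the episode above 0.02 m).
It also fails if it takes over 93 s, if anything falls off the work surface, if the arm or the gripper's body presses on something with over 40 N, if the wrist force passes 120 N, or if a joint passes its speed limit or range.

ROBOT

A 6-joint arm with a two-finger parallel gripper is mounted at the origin on a cart in front of the work surface, level with it; the furniture and walls round the work are solid. World frame = base frame: x ahead of the robot, y to its left, z up, the work surface at z = 0. Lengths are in mm, angles in rad, forces in N, time in s.
With the tool pointing down it reaches from about 275 to 850 mm from the base axis. Payload 19 kg.
Tool frame: the origin (TCP) lies midway between the tips of the shut fingers; the grasp point (between the pads) lies arm.tcp_to_grasp behind it (arm.tcp_to_grasp is the distance from the TCP to the grasp point, in mm); z points along the fingers, y is the line along which they close (so a half turn about z gives the same grasp; the last joint's range is limited). The gripper opens to 85 mm and grips with 20 to 120 N. Pads are 22 mm wide; open, the fingers measure 114 mm over their backs; the gripper's body (76 mm by 85 mm) begins 54 mm behind the grasp point. The pads swing forward as they close: fully open they stand 13 mm farther back than shut.
Start: joints at [0.997, 0.15, 1.437, -0, 1.554, -0.134], TCP at [244.809, 520.245, 201.067] pointing down, gripper open.
Joint ranges: [-2.8, 2.8], [-0.68, 2.1], [0.12, 2.68], [-1.39, 4.53], [0.16, 2.79], [-2.81, 2.81]. Speed limits (rad/s): [1.89, 1.89, 2.22, 3.01, 3.01, 3.01].

INTERFACE

Orientations are given as a 3x3 rotation matrix whose columns are the frame's x, y, z axes.
In Python, from workcell import arm, viewer gives the robot as it stands.
- The arm moves only by the shell command python3 -m jog 'ROWS' [OPENING] [FORCE]. ROWS is JSON, a list of rows, each a list of 6 numbers: the shift along the world's x, y, z each as a share of 0.75 m, from -1 to 1, then the turn, a rotation vector about the world's x, y, z each as a share of 180 degrees, from -1 to 1. In form: [[x, y, z, wx, wy, wz], ...]. A call has 1 to 20 rows; each row is the pose to reach, as a shift and turn from the pose commanded when the call began, turning the shorter way round; what a row does not reach only later rows make up. A row lasts 1/10 s, in which the tool goes at most 50 mm and 8.59 degrees, less where a joint would pass 70% of its speed; a pose out of reach is approached as far as the arm can. A call with a number of a shift or a turn outside -1 to 1 is refused whole. A call with a gripper value outside its range is refused whole. OPENING is the closure, from -1 (fully open) to 1 (shut), set as the call begins (- or left out, the last holds). The fingers move at their own pace and stop on an object; FORCE is the grip in N (left out, the last holds). Time passes only in rows, so rows that repeat a pose let the fingers close. It gives the time, the measured TCP pose, the force, the opening and the grip force at its end, in the units of the state.
- arm.observe(): the state, without advancing time (a new reading comes with each control period).
- viewer.snapshot(name): name is "side" or "top"; returns a dict with "image" (400x640x3 uint8, red, green, blue), "fx", "fy", "cx", "cy" (pixels), "pose" (4x4, takes a point from camera to world coordinates). Camera axes: x right, y up, looking along -z (the intrinsics and any distortion apply to the point x, -y, -z); pixel columns grow to the right and rows downward; lengths in mm; the calibration is good to about 2 mm. A picture is of the moment at which its call begins. There is no depth.
- arm.close_job(): hands the job in; it is judged then, once.
The state is a dict: "time_s": time; "qpos": joint angles; "qvel": joint speeds; "joint_torque": joint torques, N m; "eef_pos": TCP position; "tcp_rot": TCP orientation; "ft_force": force on the tool from outside, world axes, zero at the start; "moment": the same for the moment, N m; "width": opening from 0.0 (shut) to 1.0 (fully open); "finger_force": force on a finger pad.
Only numpy, scipy, OpenCV 4.12 (cv2) and the standard library are available. Lean on these libraries where they do the work, as an engineer would, in place of code of your own. Each camera call takes 0.05 s, during which the arm holds its last target. There are 200 camera calls.

## Working session

There is one attempt and no reset: what is moved stays moved. The work goes in short steps, Python scripts to look and compute and a shell command to move; the robot and the scene stay as the last step left them, time stands still between calls to the robot, and variables do not carry over. Pictures are saved under pics/ and viewed, at most 14 in all, crops included, and the job is handed in when it is done.

```bash
ls; mkdir -p pics; python3 - <<'E'
from workcell import arm, viewer
import cv2, numpy as np
for n in ("top","side"):
    s=viewer.snapshot(n); cv2.imwrite(f"pics/{n}0.png",s["image"][:,:,::-1]); np.savez(f"{n}0.npz",**s)
    print(n,s["fx"],s["fy"],s["cx"],s["cy"],[k for k in s],np.round(s["pose"],3).tolist())
o=arm.observe(); print(o,arm.tcp_to_grasp)
E
```

```text
pics
top 383.9591964957341 383.9591964957341 317.4624572774472 204.8043951475133 ['image', 'fx', 'fy', 'cx', 'cy', 'pose'] [[-0.005, 0.995, -0.097, 412.35], [-1.0, -0.004, 0.016, -221.362], [0.015, 0.097, 0.995, 948.973], [0.0, 0.0, 0.0, 1.0]]
side 445.53754673100343 445.53754673100343 322.85174599827195 196.59120094407615 ['image', 'fx', 'fy', 'cx', 'cy', 'pose'] [[0.925, 0.169, -0.34, 166.716], [-0.38, 0.42, -0.824, -1037.458], [0.004, 0.892, 0.453, 539.733], [0.0, 0.0, 0.0, 1.0]]
{'time_s': 0.1, 'qpos': array([ 9.97007878e-01,  1.50922570e-01,  1.43792646e+00, -7.23596084e-06,
        1.55377070e+00, -1.34022171e-01]), 'qvel': array([-0.00014157, -0.00061663, -0.00194009,  0.0004287 , -0.00039547,
       -0.00149351]), 'joint_torque': array([ 5.03625997e-03, -7.14386058e+01, -5.71798217e+01, -1.26617351e-04,
        7.12112524e-03,  1.43247667e-04]), 'eef_pos': array([244.6980851 , 520.07753474, 200.56365293]), 'tcp_rot': array([[-9.04851208e-01,  4.25727597e-01, -5.51435220e-04],
       [ 4.25727935e-01,  9.04850803e-01, -8.66512134e-04],
       [ 1.30068472e-04, -1.01882593e-03, -9.99999473e-01]]), 'ft_force': array([ 0.26712199, -0.38785454, -0.53763827]), 'moment': array([-0.01080874,  0.00269255,  0.02161655]), 'finger_force': 0.0, 'width': 1.0002763210890047} 18.700000000000003
```

View pics/top0.png

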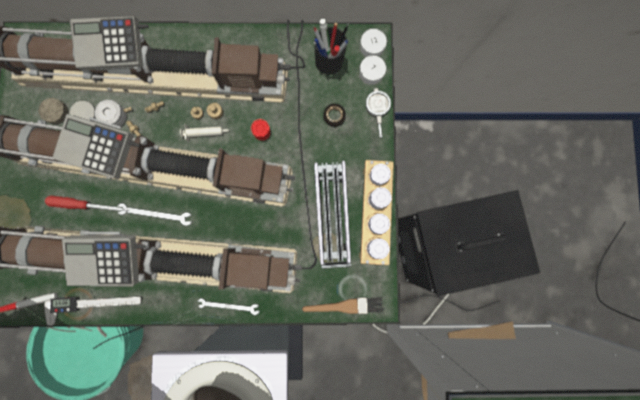

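View pics/side0.png

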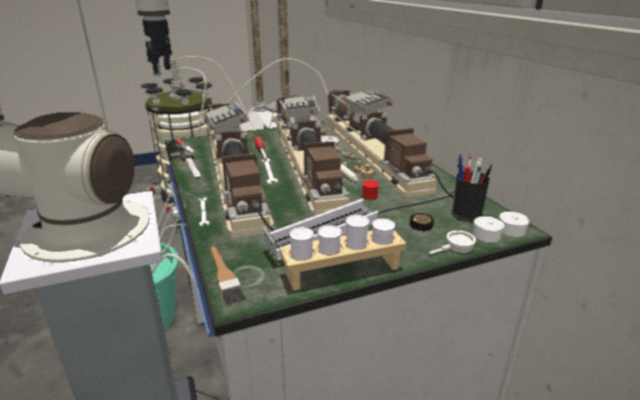

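Top view shows the rack at cols 362–394, rows 160–265, and the lane at cols 315–350, rows 162–267. Image up is world +x and image left is +y.

Possible look-alikes (top-view pixels):
- The four rack tins at (377,248), (379,223), (379,198) and (380,173). **I choose these**, starting with (377,248), which is nearest the robot.
- White tins at (374,41) and (373,68).
- The strainer at (377,103).
- The red look-alike at (261,129).
- Lids near (108,111).

```bash
cat > h.py <<'E'
import numpy as np, cv2
def ray(s,u,v):
    P=s["pose"]; d=P[:3,:3]@np.array([(u-s["cx"])/s["fx"],-(v-s["cy"])/s["fy"],-1.0]); return P[:3,3],d
def onz(s,u,v,z):
    o,d=ray(s,u,v); return o+d*(z-o[2])/d[2]
def proj(s,p):
    P=s["pose"]; c=P[:3,:3].T@(np.asarray(p,float)-P[:3,3]); return np.array([s["cx"]+s["fx"]*c[0]/-c[2], s["cy"]-s["fy"]*c[1]/-c[2]])
E
python3 - <<'E'
import numpy as np,cv2
from h import *
t=dict(np.load("top0.npz")); s=dict(np.load("side0.npz"))
im=t["image"]; hsv=cv2.cvtColor(im,cv2.COLOR_RGB2HSV)
# rack timber mask
m=((hsv[:,:,0]>10)&(hsv[:,:,0]<28)&(hsv[:,:,1]>60)&(hsv[:,:,2]>140)).astype(np.uint8)
m[:, :355]=0; m[:, 400:]=0; m[:150]=0; m[275:]=0
c=max(cv2.findContours(m,0,2)[0],key=cv2.contourArea); r=cv2.minAreaRect(c); bx=cv2.boxPoints(r)
print("rack",r,[np.round(onz(t,*p,62)[:2],1).tolist() for p in bx],"c",onz(t,*r[0],62))
# tins
for (z,name) in ((100,"tin"),):
    m=((hsv[:,:,1]<40)&(hsv[:,:,2]>165)).astype(np.uint8); m[:, :362]=0; m[:, 396:]=0; m[:155]=0; m[268:]=0
    for c in cv2.findContours(m,0,2)[0]:
        if cv2.contourArea(c)>80:
            (e,ax,a)=cv2.minAreaRect(c); print(name,np.round(e,1),np.round(ax,1),np.round(onz(t,*e,z),1))
a=cv2.resize(im[150:280,300:400],None,fx=4.5,fy=4.5,interpolation=cv2.INTER_CUBIC)
b=cv2.resize(s["image"][190:300,255:415],None,fx=5,fy=5,interpolation=cv2.INTER_CUBIC)
cv2.imwrite("pics/ct.png",a[:,:,::-1]);cv2.imwrite("pics/cs.png",b[:,:,::-1])
E
```

```text
rack ((376.85418701171875, 212.17144775390625), (29.18755531311035, 104.61361694335938), 2.6324350833892822) [[363.1, -331.8], [606.5, -347.0], [603.2, -415.8], [359.7, -398.8]] c [ 481.48536395 -373.22418477   62.        ]
tin [378.5 248.5] [19. 21.] [ 398.3 -368.7  100. ]
tin [379.5 223.5] [19. 21.] [ 453.3 -372.1  100. ]
tin [381. 197.] [19.8 19.8] [ 512.4 -376.7  100. ]
tin [380.3 173.3] [19.6 19.8] [ 566.  -376.3  100. ]
```

View pics/ct.png

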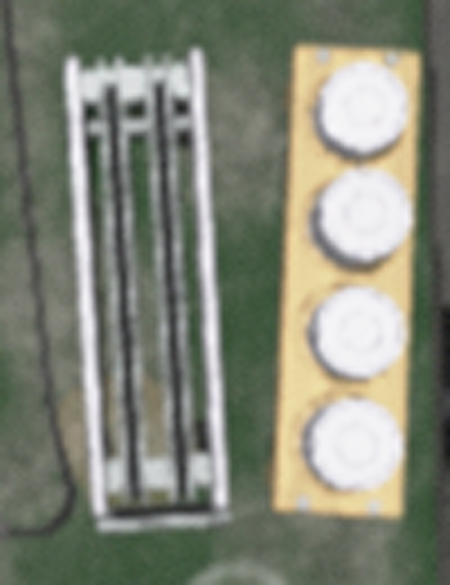

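View pics/cs.png

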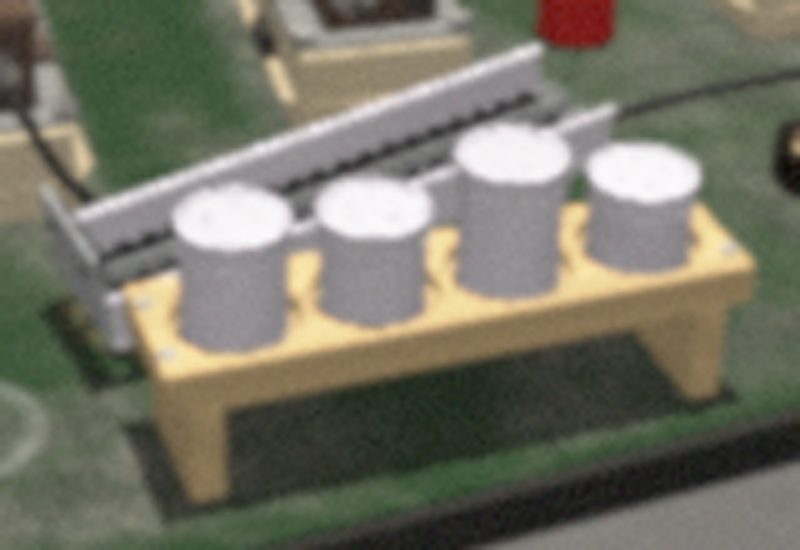

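```bash
python3 - <<'E'
from h import *
t=dict(np.load("top0.npz")); s=dict(np.load("side0.npz"))
# rim tops with proper heights (side crop order c,b,d,a)
px=[(378.5,248.5),(379.5,223.5),(381,197),(380.3,173.3)]; H=[50,44,56,38]
Q=np.array([onz(t,*p,56+h)[:2] for p,h in zip(px,H)]); print("tins",Q.round(1).tolist(), np.linalg.norm(np.diff(Q,axis=0),axis=1))
d=np.array([-84,-28,28,84]); A=np.c_[np.ones(4),d]; k=np.linalg.lstsq(A,Q,rcond=None)[0]; print("rack c",k[0],"dir",k[1],np.degrees(np.arctan2(k[1,1],k[1,0])), (A@k).round(1).tolist())
# side check: project rims and compare with side crop px
sc=[(232,218),(373,208),(513,155),(643,172)]
for q,h,c in zip(Q,H,sc): print("side rim pred",proj(s,[*q,56+h]).round(1),"seen",255+c[0]/5,190+c[1]/5, "tri z-plane",onz(s,255+c[0]/5,190+c[1]/5,56+h).round(1))
def cr(x,y): return 300+x/4.5-.4,150+y/4.5-.4
L=[onz(t,*cr(*p),z) for p,z in (((72,58),75),((197,50),75),((100,520),42),((220,515),42))]
print("lane",np.round(L,1).tolist())
f=(L[0]+L[1])/2; n=(L[2]+L[3])/2; u=(f-n)[:2]; print("len",np.linalg.norm(u),"ang",np.degrees(np.arctan2(u[1],u[0])),"mid",((f+n)/2).round(1),"wid",np.linalg.norm(L[0]-L[1]),np.linalg.norm(L[2]-L[3]))
# side: top corners of guides
for c,z in (((540,45),75),((612,108),75),((75,215),42),((112,345),32)): print("side",onz(s,255+c[0]/5,190+c[1]/5,z).round(1))
E
```

```text
tins [[398.4, -367.7], [453.3, -372.1], [511.0, -374.5], [567.1, -377.3]] [55.13216542 57.76609937 56.15772642]
rack c [ 482.45645437 -372.90041903] dir [ 1.00712911 -0.05589983] -3.176893006984661 [[397.9, -368.2], [454.3, -371.3], [510.7, -374.5], [567.1, -377.6]]
side rim pred [300.3 232.1] seen 301.4 233.6 tri z-plane [ 398.5 -373.3  106. ]
side rim pred [328.4 230.3] seen 329.6 231.6 tri z-plane [ 453.5 -377.3  100. ]
side rim pred [356.6 219.7] seen 357.6 221.0 tri z-plane [ 510.6 -379.6  112. ]
side rim pred [382.4 223. ] seen 383.6 224.4 tri z-plane [ 566.7 -383.    94. ]
lane [[596.2, -231.3, 75.0], [600.3, -295.7, 75.0], [359.3, -245.2, 42.0], [361.5, -307.6, 42.0]]
len 238.1904164820797 ang 3.0987440537926174 mid [ 479.3 -269.9   58.5] wid 64.47854426787515 62.505376690850305
side [ 596.2 -237.4   75. ]
side [ 598.1 -302.3   75. ]
side [ 371.8 -248.2   42. ]
side [ 361.9 -331.7   32. ]
```

Close crops: the row is four plain white tins in the rack. From the robot's end their heights are c (50), b (44), d (56) and a (38). Rims in the side crop are at (232,218), (373,208), (513,155) and (643,172). The lane's stop is at the robot end, around (160,517) in the top crop, and its raised end is far, around (135,54).

```bash
python3 -m jog '[[0,0,0.1333,0,0,0],[0,0,0.1333,0,0,0],[0.2067,-0.69,0.1333,0,0,0.1222],[0.2067,-0.69,0.1333,0,0,0.1222],[0.2067,-0.69,0.1333,0,0,0.1222],[0.2067,-0.69,0.1333,0,0,0.1222],[0.2067,-0.69,0.1333,0,0,0.1222],[0.2067,-0.69,0.1333,0,0,0.1222],[0.2067,-0.69,0.1333,0,0,0.1222],[0.2067,-0.69,0.1333,0,0,0.1222],[0.2067,-0.69,0.1333,0,0,0.1222],[0.2067,-0.69,0.1333,0,0,0.1222],[0.2067,-0.69,0.1333,0,0,0.1222],[0.2067,-0.69,0.1333,0,0,0.1222],[0.2067,-0.69,0.1333,0,0,0.1222],[0.2067,-0.69,0.1333,0,0,0.1222]]' -1 30
```

```text
time_s: 1.7
eef_pos: [399.6, 3.4, 301.0]
tcp_rot: [[-0.998, 0.055, -0.0], [0.055, 0.998, 0.0], [0.0, 0.0, -1.0]]
ft_force: [0.1, 0.8, 0.2]
width: 0.998
finger_force: 0.0
```

```bash
python3 -m jog '[[-0.002,-0.4976,0,0,0,0],[-0.002,-0.4976,0,0,0,0],[-0.002,-0.4976,0,0,0,0],[-0.002,-0.4976,0,0,0,0],[-0.002,-0.4976,0,0,0,0],[-0.002,-0.4976,0,0,0,0],[-0.002,-0.4976,0,0,0,0],[-0.002,-0.4976,-0.2,0,0,0],[-0.002,-0.4976,-0.2,0,0,0],[-0.002,-0.4976,-0.2,0,0,0],[-0.002,-0.4976,-0.2,0,0,0],[-0.002,-0.4976,-0.2,0,0,0],[-0.002,-0.4976,-0.2,0,0,0]]' -1 30
python3 - <<'E'
from workcell import viewer
import cv2,numpy as np
a=viewer.snapshot("side")["image"][110:300,220:420]; b=viewer.snapshot("top")["image"][150:280,300:400]
a=cv2.resize(a,(500,475),interpolation=2); b=cv2.resize(b,(300,390),interpolation=2); b=cv2.copyMakeBorder(b,0,85,0,0,0)
cv2.imwrite("pics/p1.png",np.hstack([a,b])[:,:,::-1])
E
```

```text
time_s: 3.0
eef_pos: [399.7, -370.5, 154.2]
tcp_rot: [[-0.999, 0.054, 0.002], [0.054, 0.999, -0.003], [-0.003, -0.003, -1.0]]
ft_force: [1.0, 0.2, -0.1]
width: 1.001
finger_force: 0.0
```

View pics/p1.png

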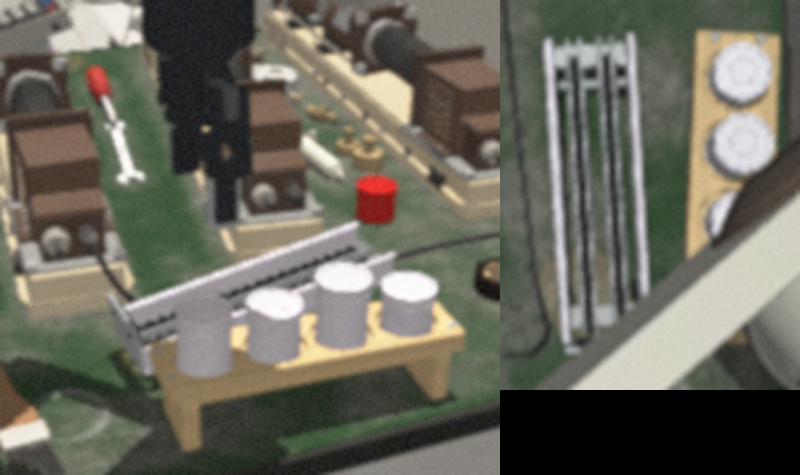

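```bash
python3 - <<'E'
from h import *
s=dict(np.load("side0.npz"))
for dy in (-57,-43,43,57):
    p=proj(s,[399.7+.054*dy,-370.5+dy,167]); print(dy,((p-[220,110])*2.5).round())
E
```

```text
-57 [227. 272.]
-43 [220. 262.]
43 [186. 209.]
57 [181. 201.]
```

```bash
python3 - <<'E'
from workcell import viewer,arm
from h import *
s=viewer.snapshot("side"); print(s["pose"].round(2).tolist(),arm.observe()["eef_pos"])
a=s["image"][110:270,250:380].copy(); a=cv2.resize(a,None,fx=3.7,fy=3.7,interpolation=2)
e=arm.observe()["eef_pos"]
for dy,dz in ((-43,13),(43,13),(0,0),(-57,13),(-43,33),(43,33)):
    p=(proj(s,e+[.054*dy,dy,dz])-[250,110])*3.7; cv2.circle(a,tuple(int(x) for x in p),4,(255,0,255),1)
cv2.imwrite("pics/p2.png",a[:,:,::-1])
E
```

```text
[[0.93, 0.17, -0.34, 166.72], [-0.38, 0.42, -0.82, -1037.46], [0.0, 0.89, 0.45, 539.73], [0.0, 0.0, 0.0, 1.0]] [ 399.16012986 -370.70725434  153.33925249]
```

View pics/p2.png

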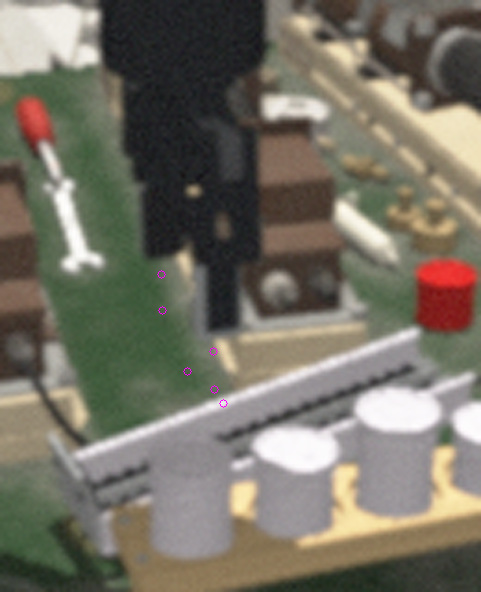

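The side crop shows the gripper above tin 1. The near fingertip is at (217,332), about 15 px higher than predicted (215,390). I'll shut the fingers in the air to see where the TCP really is.

```bash
python3 -m jog '[[0,0,0,0,0,0],[0,0,0,0,0,0],[0,0,0,0,0,0],[0,0,0,0,0,0],[0,0,0,0,0,0],[0,0,0,0,0,0],[0,0,0,0,0,0],[0,0,0,0,0,0]]' 1 30; python3 - <<'E'
from workcell import viewer,arm
from h import *
s=viewer.snapshot("side"); t=viewer.snapshot("top")
e=arm.observe()["eef_pos"]
def mk(s,r,k):
    a=cv2.resize(s["image"][r[0]:r[1],r[2]:r[3]],None,fx=k,fy=k,interpolation=2)
    for dz in (0,18.7,50): cv2.circle(a,tuple(int(x) for x in (proj(s,e+[0,0,dz])-[r[2],r[0]])*k),4,(255,0,255),1)
    return a
a=mk(s,(110,270,250,360),3.7); b=mk(t,(150,310,300,400),3.7)
cv2.imwrite("pics/p3.png",np.hstack([a,b])[:,:,::-1])
E
```

```text
time_s: 3.95
eef_pos: [398.3, -370.5, 151.0]
tcp_rot: [[-0.998, 0.056, -0.0], [0.056, 0.998, -0.0], [0.0, -0.0, -1.0]]
ft_force: [-0.5, 0.1, -0.9]
width: 0.004
finger_force: 0.0
```

View pics/p3.png

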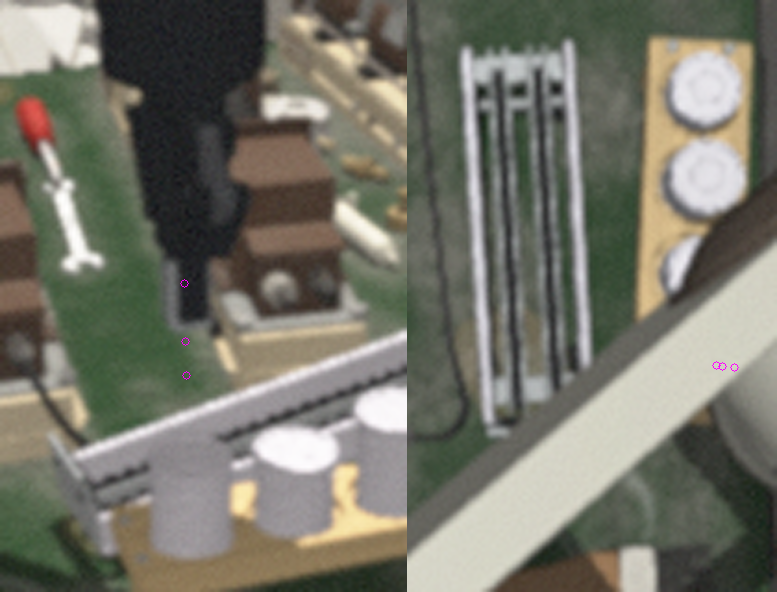

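The shut tips show at (186,328), and the commanded TCP projects to (186,375). So the visible tips sit about 26 mm above the TCP. TCP z = 62 is a safe grip height under either reading, so I'll go there open and look before closing.

```bash
python3 -m jog '[[0,0,0,0,0,0],[0,0,0,0,0,0],[0,0,0,0,0,0],[0,0,0,0,0,0],[0,0,0,0,0,0],[0,0,-0.03,0,0,0],[0,0,-0.06,0,0,0],[0,0,-0.08,0,0,0],[0,0,-0.1,0,0,0],[0,0,-0.1187,0,0,0],[0,0,-0.1187,0,0,0],[0,0,-0.1187,0,0,0]]' -1 30; python3 - <<'E'
from workcell import viewer,arm
from h import *
s=viewer.snapshot("side")
e=arm.observe()["eef_pos"]
def mk(s,r,k):
    a=cv2.resize(s["image"][r[0]:r[1],r[2]:r[3]],None,fx=k,fy=k,interpolation=2)
    for dy in (-43,43): cv2.circle(a,tuple(int(x) for x in (proj(s,e+[0,dy,13])-[r[2],r[0]])*k),4,(255,0,255),1)
    return a
a=mk(s,(160,270,250,400),5)
cv2.imwrite("pics/p4.png",a[:,:,::-1])
E
```

```text
time_s: 5.25
eef_pos: [398.4, -370.5, 62.3]
tcp_rot: [[-0.998, 0.056, -0.0], [0.056, 0.998, -0.0], [0.0, -0.0, -1.0]]
ft_force: [0.6, 0.5, 0.7]
width: 1.001
finger_force: 0.0
```

View pics/p4.png

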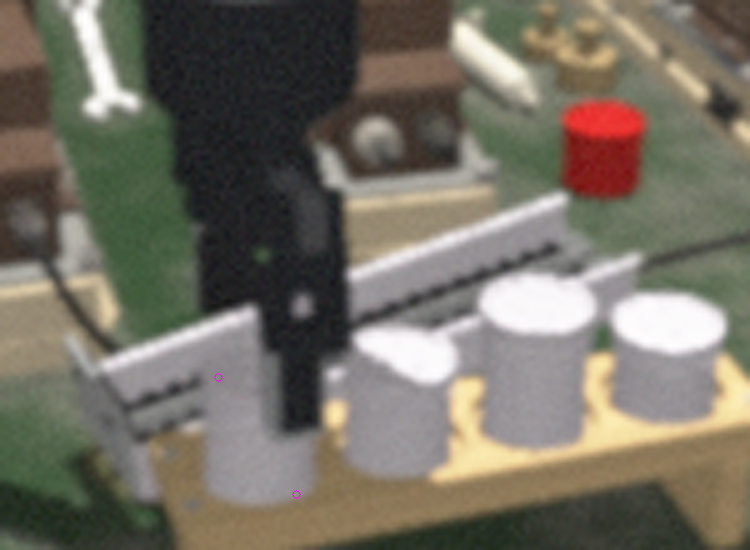

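The near fingertip is at (290,435), in front of tin 1 and partway down it. The line of the tin is centred between the fingers. Closing here.

```bash
python3 -m jog '[[0,0,0,0,0,0],[0,0,0,0,0,0],[0,0,0,0,0,0],[0,0,0,0,0,0],[0,0,0,0,0,0],[0,0,0,0,0,0],[0,0,0,0,0,0]]' 1 40; python3 - <<'E'
from workcell import viewer,arm
from h import *
s=viewer.snapshot("side")
o=arm.observe(); e=o["eef_pos"]; print(o["moment"],o["ft_force"])
a=cv2.resize(s["image"][160:270,250:400],None,fx=5,fy=5,interpolation=2)
for dy in (-22,22): cv2.circle(a,tuple(int(x) for x in (proj(s,e+[0,dy,0])-[250,160])*5),4,(255,0,255),1)
cv2.imwrite("pics/p5.png",a[:,:,::-1])
E
```

```text
time_s: 6.0
eef_pos: [398.5, -370.7, 62.7]
tcp_rot: [[-0.998, 0.056, 0.001], [0.056, 0.998, -0.001], [-0.001, -0.001, -1.0]]
ft_force: [-0.7, 0.5, 5.6]
width: 0.495
finger_force: 40.7
[0.26627015 0.08952836 0.02506538] [-0.46161674  1.39691301  5.80185869]
```

View pics/p5.png

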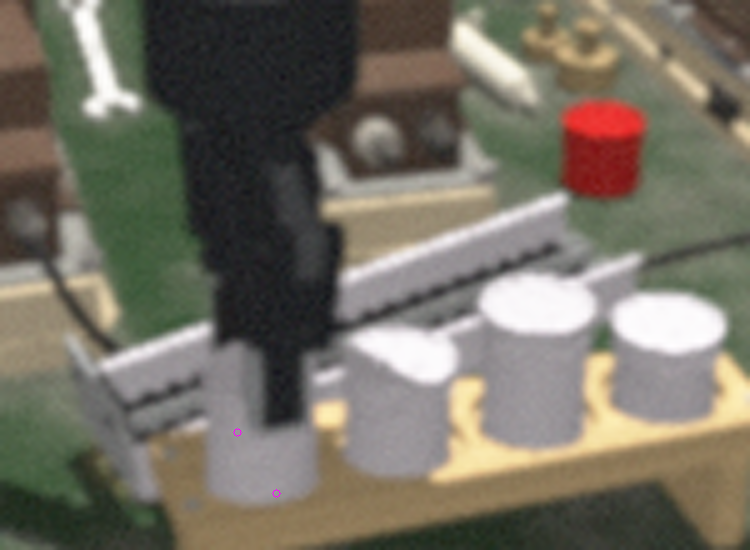

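Gripped at width 0.495 (about 42 mm) and 40 N. The tip is at (285,425), roughly 16 mm down from tin c's rim. Next I'll lift, carry and hover over the lane with the tool tilted 8°, then check.

```bash
python3 -m jog '[[0,0,0.01,0,0,0],[0,0,0.03,0,0,0],[0,0,0.06,0,0,0],[0,0,0.0933,0,0,0],[0,0,0.0933,0,0,0],[0.05,0.03,0.0933,0,-0.01,0.01],[0.1,0.06,0.0933,0,-0.02,0.02],[0.15,0.1,0.0933,0,-0.035,0.03],[0.2,0.12,0.0933,0,-0.0444,0.035],[0.2213,0.1367,0.08,0,-0.0444,0.035],[0.2213,0.1367,0.06,0,-0.0444,0.035],[0.2213,0.1367,0.044,0,-0.0444,0.035],[0.2213,0.1367,0.044,0,-0.0444,0.035],[0.2213,0.1367,0.044,0,-0.0444,0.035],[0.2213,0.1367,0.044,0,-0.0444,0.035]]' 1 40; python3 - <<'E'
from workcell import viewer,arm
from h import *
s=viewer.snapshot("side"); t=viewer.snapshot("top")
a=cv2.resize(s["image"][130:260,255:400],(558,500),interpolation=2)
b=cv2.resize(t["image"][150:280,310:370],(231,500),interpolation=2)
cv2.imwrite("pics/p6.png",np.hstack([a,b])[:,:,::-1])
E
```

```text
time_s: 7.55
eef_pos: [564.2, -268.7, 95.7]
tcp_rot: [[-0.989, -0.053, 0.139], [-0.053, 0.999, 0.007], [-0.14, -0.001, -0.99]]
ft_force: [-0.0, -0.1, -1.2]
width: 0.491
finger_force: 41.1
```

View pics/p6.png

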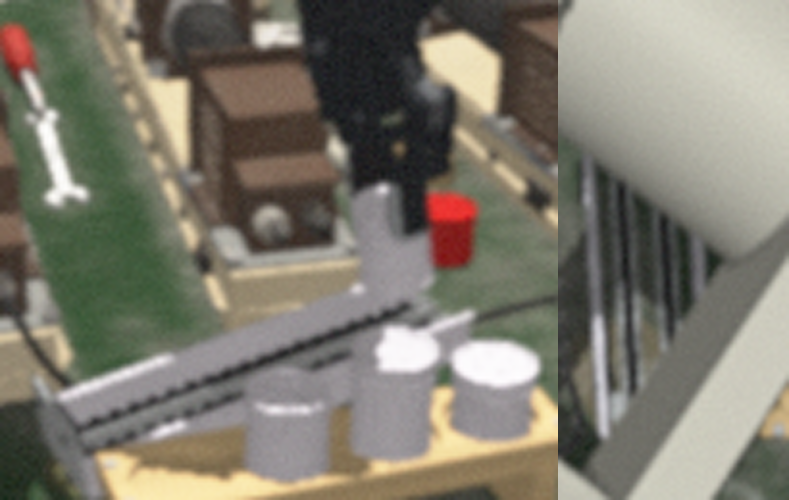

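The tin is held firmly and leans with the lane: its top is at (385,190) and its base at (400,285), above the raised end. Lowering and releasing.

```bash
python3 -m jog '[[0,0,-0.015,0,0,0],[0,0,-0.03,0,0,0],[0,0,-0.0373,0,0,0],[0,0,-0.0373,0,0,0],[0,0,-0.0373,0,0,0],[0,0,-0.0373,0,0,0]]' 1 40; python3 -m jog '[[0,0,0,0,0,0],[0,0,0,0,0,0],[0,0,0,0,0,0],[0,0,0,0,0,0],[0,0,0,0,0,0],[0,0,0,0,0,0],[0,0,0,0,0,0],[0,0,0,0,0,0],[0,0,0,0,0,0],[0,0,0,0,0,0]]' -1 40;  python3 - <<'E'
from workcell import viewer,arm
from h import *
s=viewer.snapshot("side"); t=viewer.snapshot("top")
a=cv2.resize(s["image"][130:260,255:400],(558,500),interpolation=2)
b=cv2.resize(t["image"][150:280,310:370],(231,500),interpolation=2)
cv2.imwrite("pics/p7.png",np.hstack([a,b])[:,:,::-1])
E
```

```text
time_s: 8.25
eef_pos: [564.2, -267.8, 66.6]
tcp_rot: [[-0.989, -0.054, 0.138], [-0.054, 0.999, 0.008], [-0.139, 0.0, -0.99]]
ft_force: [-0.2, -0.2, -1.2]
width: 0.487
finger_force: 41.5
time_s: 9.25
eef_pos: [564.3, -267.9, 67.0]
tcp_rot: [[-0.989, -0.054, 0.139], [-0.054, 0.999, 0.008], [-0.139, 0.0, -0.99]]
ft_force: [-0.9, 0.5, 0.0]
width: 1.001
finger_force: 0.0
```

View pics/p7.png

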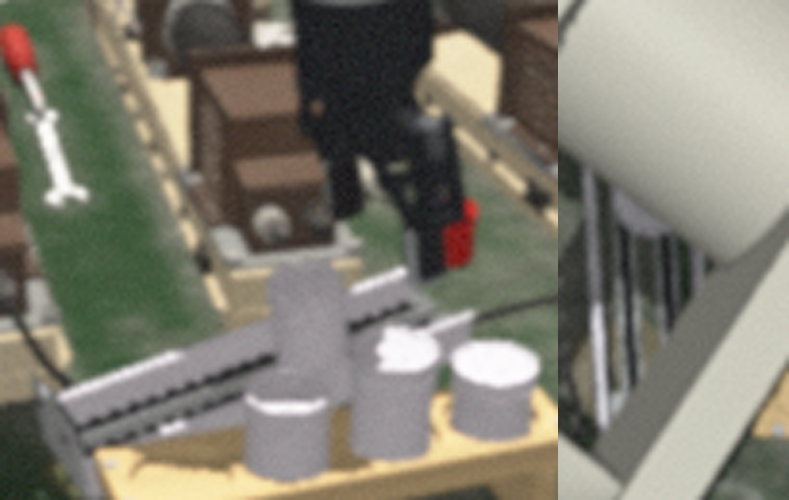

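Tin 1 was released cleanly and is rolling down the lane, at (310,320) in the crop. Now to tin 2 (b); I'll check the lane numerically on the way.

```bash
python3 -m jog '[[0,0,0.04,0,0,0],[0,0,0.0973,0,0,0],[-0.05,-0.05,0.0973,0,0.02,-0.02],[-0.1,-0.1,0.0973,0,0.03,-0.03],[-0.1471,-0.1409,0.0973,0,0.0444,-0.035],[-0.1471,-0.1409,0.0973,0,0.0444,-0.035],[-0.1471,-0.1409,0.0973,0,0.0444,-0.035],[-0.1471,-0.1409,0.0973,0,0.0444,-0.035],[-0.1471,-0.1409,0.0973,0,0.0444,-0.035]]' -1 40
cat >> h.py <<'E'
def lane(x,up=0):
    a=np.radians(3.1); return np.array([479.3+x*np.cos(a)-up*.139,-272.8+x*np.sin(a),32+.14*(x+116)+up*.99])
def chk(s,ref,H,xs):
    """pixel change vs reference at the tin's centre and 12 mm beyond each end"""
    d=cv2.GaussianBlur(cv2.absdiff(s["image"],ref["image"]).max(2),(3,3),0)
    for h,x in zip(H,xs):
        prof=[]
        for k in (-32,-26,-18,0,18,26,32):
            u,v=proj(s,lane(x+k,h*.7)); prof.append(int(d[int(round(v)),int(round(u))]))
        print("lane x",x,"px",proj(s,lane(x,h*.5)).round(),"change at -32..32:",prof)
E
python3 - <<'E'
from workcell import viewer
from h import *
s=viewer.snapshot("side"); chk(s,dict(np.load("side0.npz")),[50],[-98])
cv2.imwrite("pics/n1.png",s["image"][:,:,::-1])
g=s["image"][:,:,:].astype(int)
u,v=proj(s,lane(-98,40)); v=int(round(v)); print(u,v); print(g[v,240:330].mean(1).round().astype(int).tolist()); print(dict(np.load("side0.npz"))["image"][v,240:330].mean(1).round().astype(int).tolist())
E
```

```text
time_s: 10.25
eef_pos: [454.7, -372.8, 140.0]
tcp_rot: [[-0.999, 0.055, 0.0], [0.055, 0.999, -0.0], [-0.0, -0.0, -1.0]]
ft_force: [-0.5, -0.4, 0.1]
width: 1.0
finger_force: 0.0
lane x -98 px [277. 232.] change at -32..32: [7, 7, 44, 8, 7, 7, 6]
275.31660543634985 226
[133, 134, 135, 133, 136, 134, 135, 132, 134, 131, 134, 136, 131, 134, 132, 133, 134, 136, 135, 141, 137, 139, 133, 136, 140, 140, 123, 92, 63, 75, 98, 118, 120, 116, 111, 102, 91, 86, 84, 81, 82, 80, 94, 113, 140, 164, 190, 220, 229, 227, 225, 215, 199, 179, 170, 156, 154, 155, 152, 151, 148, 152, 144, 140, 144, 148, 144, 152, 150, 150, 157, 159, 157, 154, 151, 151, 150, 151, 151, 150, 149, 145, 140, 144, 143, 142, 144, 152, 160, 158]
[126, 128, 130, 129, 125, 128, 130, 124, 125, 127, 125, 126, 128, 127, 130, 127, 127, 129, 130, 131, 134, 130, 133, 142, 143, 134, 117, 84, 58, 72, 91, 107, 114, 110, 104, 94, 87, 79, 77, 75, 75, 80, 89, 107, 135, 156, 181, 209, 221, 218, 216, 204, 185, 175, 165, 154, 149, 148, 157, 161, 167, 176, 179, 171, 162, 157, 148, 142, 136, 130, 131, 125, 105, 77, 69, 72, 78, 75, 87, 104, 131, 164, 185, 200, 219, 223, 222, 218, 218, 220]
```

```bash
python3 -m jog '[[0,0,-0.03,0,0,0],[0,0,-0.06,0,0,0],[0,0,-0.08,0,0,0],[0,-0.0005,-0.1,0,0,0],[0,-0.0005,-0.112,0,0,0],[0,-0.0005,-0.112,0,0,0],[0,-0.0005,-0.112,0,0,0],[0,-0.0005,-0.112,0,0,0],[0,-0.0005,-0.112,0,0,0],[0,-0.0005,-0.112,0,0,0]]' -1 40
python3 - <<'E'
from workcell import viewer
from h import *
s=viewer.snapshot("side"); chk(s,dict(np.load("side0.npz")),[50],[-98])
b=dict(np.load("side0.npz"))
cv2.imwrite("pics/n2.png",s["image"][:,:,::-1])
for up in (25,40):
  v=int(round(proj(s,lane(-98,up))[1])); d=np.abs(s["image"][v,240:330].astype(int)-b["image"][v,240:330]).max(1); print(v,np.where(d>25)[0]+240)
print([proj(s,lane(-98,25)+np.array([k,0,0]))[0].round(1) for k in (-22,22)])
E
```

```text
time_s: 11.3
eef_pos: [454.1, -374.1, 56.5]
tcp_rot: [[-0.998, 0.056, 0.001], [0.056, 0.998, -0.001], [-0.001, -0.001, -1.0]]
ft_force: [0.2, -0.6, 0.1]
width: 1.003
finger_force: 0.0
lane x -98 px [277. 232.] change at -32..32: [7, 7, 44, 38, 64, 53, 50]
232 [266 267 268 290 291 292 293 294 295 296 297 298 299 300 301 302 303 304
 305 306 307 308 309 310 311 312 313 318 319 320 321 322 323 324 325 326
 327 328 329]
226 [275 276 277 278 279 280 281 282 283 286 287 288 289 290 291 292 293 301
 302 321 322 323 324 325 326 327 328 329]
[np.float64(266.2), np.float64(286.8)]
```

```bash
python3 -m jog '[[0,0,0,0,0,0],[0,0,0,0,0,0],[0,0,0,0,0,0],[0,0,0,0,0,0],[0,0,0,0,0,0],[0,0,0,0,0,0],[0,0,0,0,0,0],[0,0,0,0,0,0]]' 1 40
python3 - <<'E'
from workcell import viewer
from h import *
s=viewer.snapshot("side"); a=cv2.imread("pics/n2.png")[:,:,::-1]
d=cv2.absdiff(a,s["image"]).max(2)[210:250,255:305]; print("moved px in lane stop area",(d>30).sum())
k=cv2.resize(s["image"][170:260,255:400],(790,490),interpolation=2)
cv2.imwrite("pics/p8.png",k[:,:,::-1])
E
```

```text
time_s: 12.15
eef_pos: [454.1, -374.0, 56.4]
tcp_rot: [[-0.998, 0.056, 0.0], [0.056, 0.998, -0.0], [-0.0, -0.0, -1.0]]
ft_force: [-1.3, 1.9, 4.6]
width: 0.497
finger_force: 40.4
moved px in lane stop area 201
```

View pics/p8.png

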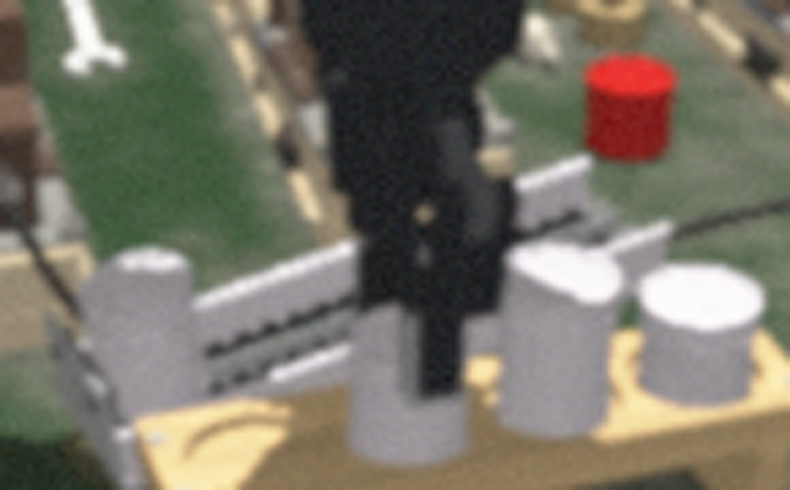

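Tin 1 (c) stands against the stop at (140,330), and tin 2 (b) is gripped at (410,390). I'll pause briefly, then lift, carry and lower.

```bash
python3 -m jog '[[0,0,0,0,0,0],[0,0,0,0,0,0],[0,0,0,0,0,0],[0,0,0.01,0,0,0],[0,0,0.03,0,0,0],[0,0,0.06,0,0,0],[0,0,0.0933,0,0,0],[0,0,0.0933,0,0,0],[0.05,0.05,0.0933,0,-0.015,0.01],[0.1,0.1,0.0933,0,-0.03,0.02],[0.1483,0.1415,0.0933,0,-0.0444,0.035],[0.1483,0.1415,0.07,0,-0.0444,0.035],[0.1483,0.1415,0.047,0,-0.0444,0.035],[0.1483,0.1415,0.047,0,-0.0444,0.035],[0.1483,0.1415,0.047,0,-0.0444,0.035],[0.1483,0.1415,0.03,0,-0.0444,0.035],[0.1483,0.1415,0.015,0,-0.0444,0.035],[0.1483,0.1415,0.0067,0,-0.0444,0.035],[0.1483,0.1415,0.0067,0,-0.0444,0.035],[0.1483,0.1415,0.0067,0,-0.0444,0.035]]' 1 40
python3 - <<'E'
from workcell import viewer
import numpy as np
np.savez("side_h.npz",**viewer.snapshot("side"))
E
```

```text
time_s: 14.2
eef_pos: [565.1, -267.9, 60.7]
tcp_rot: [[-0.989, -0.054, 0.139], [-0.053, 0.999, 0.008], [-0.139, 0.0, -0.99]]
ft_force: [-0.8, 0.2, -1.1]
width: 0.495
finger_force: 41.0
```

```bash
python3 -m jog '[[0,0,0,0,0,0],[0,0,0,0,0,0],[0,0,0,0,0,0],[0,0,0,0,0,0],[0,0,0,0,0,0],[0,0,0,0,0,0],[0,0,0,0,0,0],[0,0,0,0,0,0],[0,0,0,0,0,0],[0,0,0,0,0,0],[0,0,0.05,0,0,0],[0,0,0.1187,0,0,0],[0,0,0.1187,0,0,0],[-0.02,-0.06,0.1187,0,0.015,-0.01],[-0.05,-0.11,0.1187,0,0.03,-0.02],[-0.0727,-0.1453,0.1187,0,0.0444,-0.035],[-0.0727,-0.1453,0.1187,0,0.0444,-0.035],[-0.0727,-0.1453,0.1187,0,0.0444,-0.035],[-0.0727,-0.1453,0.1187,0,0.0444,-0.035],[-0.0727,-0.1453,0.1187,0,0.0444,-0.035]]' -1 40
python3 -m jog '[[0,0,-0.03,0,0,0],[0,0,-0.06,0,0,0],[0,0,-0.08,0,0,0],[0,0,-0.1,0,0,0],[0,0,-0.1173,0,0,0],[0,0,-0.1173,0,0,0],[0,0,-0.1173,0,0,0],[0,0,-0.1173,0,0,0],[0,0,-0.1173,0,0,0],[0,0,-0.1173,0,0,0],[0,0,-0.1173,0,0,0],[0,0,-0.1173,0,0,0]]' -1 40
python3 -m jog '[[0,0,0,0,0,0],[0,0,0,0,0,0],[0,0,0,0,0,0],[0,0,0,0,0,0],[0,0,0,0,0,0],[0,0,0,0,0,0],[0,0,0,0,0,0],[0,0,0,0,0,0]]' 1 40
python3 - <<'E'
from workcell import viewer
from h import *
s=viewer.snapshot("side"); b=dict(np.load("side_h.npz"))
# tin b expected at lane x -55: bounding box of change against the picture taken just before release
d=(cv2.absdiff(s["image"],b["image"]).max(2)>30).astype(np.uint8); 
st=cv2.connectedComponentsWithStats(cv2.morphologyEx(d,cv2.MORPH_OPEN,np.ones((3,3))))
print([r.tolist() for r in st[2][1:] if r[4]>40])
print("exp b: left/right",[proj(s,lane(-55,22)+np.array([k,0,0])).round(1).tolist() for k in (-22,22)],"rim",proj(s,lane(-55,44)).round(1),"if at +0:",proj(s,lane(0,44)).round(1))
cv2.imwrite("pics/n3.png",s["image"][:,:,::-1])
E
```

```text
time_s: 16.25
eef_pos: [511.1, -376.0, 150.3]
tcp_rot: [[-0.999, 0.055, 0.001], [0.055, 0.999, -0.0], [-0.001, -0.0, -1.0]]
ft_force: [-0.2, -0.7, 0.2]
width: 0.999
finger_force: 0.0
time_s: 17.45
eef_pos: [510.7, -376.9, 62.2]
tcp_rot: [[-0.998, 0.056, 0.0], [0.056, 0.998, -0.0], [-0.0, -0.0, -1.0]]
ft_force: [0.4, 0.5, -0.3]
width: 1.0
finger_force: 0.0
time_s: 18.25
eef_pos: [510.8, -377.0, 62.4]
tcp_rot: [[-0.998, 0.056, 0.0], [0.056, 0.998, -0.001], [-0.0, -0.001, -1.0]]
ft_force: [0.2, 0.4, 5.6]
width: 0.498
finger_force: 41.2
[[254, 0, 153, 97, 3893], [341, 16, 21, 8, 95], [305, 33, 34, 56, 918], [141, 88, 39, 34, 467], [371, 94, 16, 15, 86], [95, 97, 51, 61, 1356], [328, 96, 9, 17, 112], [138, 104, 21, 7, 94], [324, 110, 66, 65, 2063], [59, 117, 43, 19, 451], [175, 140, 10, 6, 47], [40, 145, 21, 12, 88], [24, 147, 45, 71, 793], [169, 147, 10, 9, 47], [0, 148, 13, 14, 61], [65, 161, 12, 15, 101], [290, 183, 99, 77, 1917], [179, 184, 8, 8, 48], [187, 197, 36, 29, 638], [291, 205, 55, 20, 306], [76, 211, 79, 47, 755], [269, 215, 21, 10, 171], [324, 222, 23, 11, 85], [372, 223, 16, 8, 69], [198, 228, 70, 21, 622], [293, 229, 15, 7, 52], [298, 233, 14, 7, 55], [20, 237, 11, 9, 50], [201, 258, 180, 44, 2160], [285, 258, 18, 8, 98], [196, 289, 7, 17, 59]]
exp b: left/right [[286.1, 228.5], [306.0, 224.5]] rim [294.5 217.7] if at +0: [318.7 209. ]
```

```bash
cat >> h.py <<'E'
def occ(im,s):
    """brightness minimum across the lane (dark wheel slots) for lane x: low = bare lane, high = a tin in front"""
    out=[]
    for x in range(-105,106,6):
        v=[im[int(round(p[1])),int(round(p[0]))].mean() for p in (proj(s,lane(x,0)+np.array([0,y,0])) for y in range(-4,34,3))]
        out.append(int(min(v)))
    return out
E
python3 - <<'E'
from h import *
s=dict(np.load("side0.npz")); print(list(range(-105,106,6)))
print("empty",occ(s["image"],s)); print("p8 ~ c at stop, before lift",occ(np.load("side_h.npz")["image"],s))
print("now",occ(cv2.imread("pics/n3.png")[:,:,::-1],s))
E
```

```text
[-105, -99, -93, -87, -81, -75, -69, -63, -57, -51, -45, -39, -33, -27, -21, -15, -9, -3, 3, 9, 15, 21, 27, 33, 39, 45, 51, 57, 63, 69, 75, 81, 87, 93, 99, 105]
empty [83, 82, 52, 83, 60, 81, 140, 144, 159, 173, 148, 150, 147, 133, 78, 67, 78, 61, 81, 55, 63, 54, 70, 67, 74, 66, 73, 63, 60, 75, 61, 78, 63, 85, 72, 115]
p8 ~ c at stop, before lift [85, 143, 144, 148, 150, 144, 141, 80, 82, 76, 80, 75, 77, 64, 60, 41, 57, 48, 63, 46, 59, 49, 57, 57, 56, 51, 49, 48, 59, 113, 135, 139, 144, 147, 128, 89]
now [89, 143, 146, 150, 146, 143, 133, 135, 138, 144, 149, 148, 144, 138, 96, 68, 80, 63, 89, 60, 69, 63, 78, 69, 82, 70, 77, 72, 60, 39, 29, 22, 28, 29, 27, 32]
```

Now the lane is covered from -99 to -27 without a gap: tins c and b are queued and closed up. Tin 3 (d) is gripped, so I'll carry it over.

```bash
python3 -m jog '[[0,0,0.01,0,0,0],[0,0,0.03,0,0,0],[0,0,0.06,0,0,0],[0,0,0.0933,0,0,0],[0,0,0.0933,0,0,0],[0.02,0.05,0.0933,0,-0.015,0.01],[0.05,0.1,0.0933,0,-0.03,0.02],[0.0715,0.1453,0.0933,0,-0.0444,0.035],[0.0715,0.1453,0.07,0,-0.0444,0.035],[0.0715,0.1453,0.047,0,-0.0444,0.035],[0.0715,0.1453,0.047,0,-0.0444,0.035],[0.0715,0.1453,0.047,0,-0.0444,0.035],[0.0715,0.1453,0.03,0,-0.0444,0.035],[0.0715,0.1453,0.015,0,-0.0444,0.035],[0.0715,0.1453,0.0067,0,-0.0444,0.035],[0.0715,0.1453,0.0067,0,-0.0444,0.035],[0.0715,0.1453,0.0067,0,-0.0444,0.035],[0.0715,0.1453,0.0067,0,-0.0444,0.035]]' 1 40
```

```text
time_s: 20.1
eef_pos: [564.3, -267.9, 67.0]
tcp_rot: [[-0.989, -0.054, 0.139], [-0.054, 0.999, 0.008], [-0.139, 0.0, -0.99]]
ft_force: [0.2, -0.1, -0.8]
width: 0.495
finger_force: 41.1
```

```bash
python3 -m jog '[[0,0,0,0,0,0],[0,0,0,0,0,0],[0,0,0,0,0,0],[0,0,0,0,0,0],[0,0,0,0,0,0],[0,0,0,0,0,0],[0,0,0,0,0,0],[0,0,0,0,0,0],[0,0,0,0,0,0],[0,0,0,0,0,0],[0,0,0.05,0,0,0],[0,0,0.11,0,0,0],[0,0,0.11,0,0,0],[0,-0.06,0.11,0,0.015,-0.01],[0,-0.11,0.11,0,0.03,-0.02],[0.0038,-0.1499,0.11,0,0.0444,-0.035],[0.0038,-0.1499,0.11,0,0.0444,-0.035],[0.0038,-0.1499,0.11,0,0.0444,-0.035],[0.0038,-0.1499,0.11,0,0.0444,-0.035],[0.0038,-0.1499,0.11,0,0.0444,-0.035]]' -1 40
python3 -m jog '[[0,0,-0.03,0,0,0],[0,0,-0.06,0,0,0],[0,0,-0.09,0,0,0],[0,0,-0.11,0,0,0],[0,0,-0.12,0,0,0],[0,0,-0.13,0,0,0],[0,0,-0.13,0,0,0],[0,0,-0.13,0,0,0],[0,0,-0.13,0,0,0],[0,0,-0.13,0,0,0],[0,0,-0.13,0,0,0],[0,0,-0.13,0,0,0]]' -1 40
python3 -m jog '[[0,0,0,0,0,0],[0,0,0,0,0,0],[0,0,0,0,0,0],[0,0,0,0,0,0],[0,0,0,0,0,0],[0,0,0,0,0,0],[0,0,0,0,0,0],[0,0,0,0,0,0]]' 1 40
python3 - <<'E'
from workcell import viewer
from h import *
s=viewer.snapshot("side"); print(occ(s["image"],s))
k=cv2.resize(s["image"][150:260,255:430],(790,497),interpolation=2)
cv2.imwrite("pics/p9.png",k[:,:,::-1])
E
```

```text
time_s: 22.1
eef_pos: [567.2, -379.4, 150.1]
tcp_rot: [[-0.998, 0.055, 0.001], [0.055, 0.998, -0.0], [-0.001, -0.0, -1.0]]
ft_force: [1.4, 0.1, -0.3]
width: 0.997
finger_force: 0.0
time_s: 23.3
eef_pos: [567.2, -380.3, 52.3]
tcp_rot: [[-0.998, 0.056, 0.0], [0.056, 0.998, -0.0], [-0.0, -0.0, -1.0]]
ft_force: [0.1, -0.2, 0.3]
width: 1.003
finger_force: 0.0
time_s: 24.1
eef_pos: [567.3, -380.4, 52.5]
tcp_rot: [[-0.998, 0.056, 0.0], [0.056, 0.998, -0.001], [-0.001, -0.001, -1.0]]
ft_force: [-0.9, -0.0, 4.9]
width: 0.486
finger_force: 41.1
[89, 143, 148, 149, 148, 141, 134, 135, 138, 144, 148, 148, 143, 131, 129, 134, 141, 148, 150, 144, 141, 128, 83, 65, 76, 68, 74, 73, 65, 79, 61, 77, 66, 87, 74, 119]
```

View pics/p9.png

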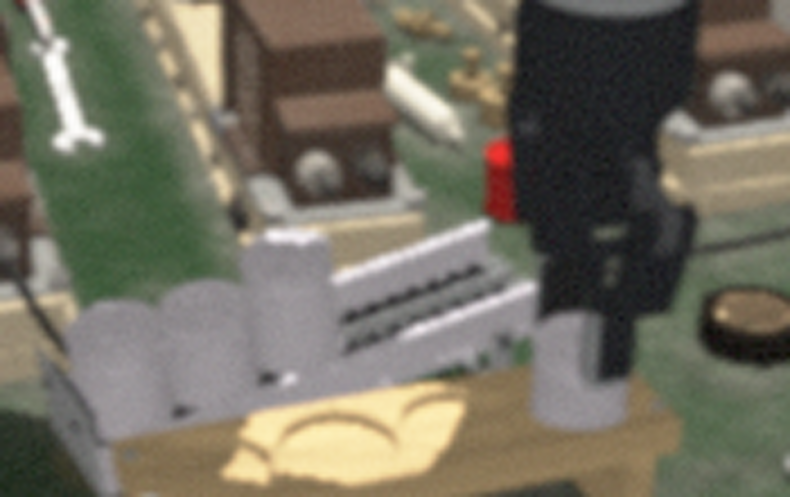

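Tins c, b and d stand closed up from the stop at (120,365), (205,345) and (290,300). Tin a is gripped with its rim well inside the pads at (580,370). Carrying the last one.

```bash
python3 -m jog '[[0,0,0.01,0,0,0],[0,0,0.03,0,0,0],[0,0,0.06,0,0,0],[0,0,0.0933,0,0,0],[0,0,0.0933,0,0,0],[0,0.05,0.0933,0,-0.015,0.01],[-0.002,0.1,0.0933,0,-0.03,0.02],[-0.002,0.1499,0.0933,0,-0.0444,0.035],[-0.002,0.1499,0.07,0,-0.0444,0.035],[-0.002,0.1499,0.047,0,-0.0444,0.035],[-0.002,0.1499,0.047,0,-0.0444,0.035],[-0.002,0.1499,0.047,0,-0.0444,0.035],[-0.002,0.1499,0.03,0,-0.0444,0.035],[-0.002,0.1499,0.015,0,-0.0444,0.035],[-0.002,0.1499,0.0067,0,-0.0444,0.035],[-0.002,0.1499,0.0067,0,-0.0444,0.035],[-0.002,0.1499,0.0067,0,-0.0444,0.035],[-0.002,0.1499,0.0067,0,-0.0444,0.035]]' 1 40
```

```text
time_s: 25.95
eef_pos: [565.6, -267.8, 56.9]
tcp_rot: [[-0.989, -0.054, 0.138], [-0.054, 0.999, 0.008], [-0.139, 0.0, -0.99]]
ft_force: [0.5, 0.6, -1.5]
width: 0.49
finger_force: 40.9
```

```bash
python3 -m jog '[[0,0,0,0,0,0],[0,0,0,0,0,0],[0,0,0,0,0,0],[0,0,0,0,0,0],[0,0,0,0,0,0],[0,0,0,0,0,0],[0,0,0,0,0,0],[0,0,0,0,0,0],[0,0,0,0,0,0],[0,0,0,0,0,0],[0,0,0.05,0,0,0],[0,0,0.11,0,0,0],[0,0,0.17,0,0,0],[0,0,0.2,0,0,0],[0,0,0.2,0,0,0],[0,0,0.2,0,0,0],[0,0,0.2,0,0,0],[0,0,0.2,0,0,0],[0,0,0.2,0,0,0],[0,0,0.2,0,0,0]]' -1 40
python3 -m jog '[[0,0,0,0,0,0],[0,0,0,0,0,0],[0,0,0,0,0,0],[0,0,0,0,0,0],[0,0,0,0,0,0],[0,0,0,0,0,0],[0,0,0,0,0,0],[0,0,0,0,0,0],[0,0,0,0,0,0],[0,0,0,0,0,0],[0,0,0,0,0,0],[0,0,0,0,0,0],[0,0,0,0,0,0],[0,0,0,0,0,0],[0,0,0,0,0,0],[0,0,0,0,0,0],[0,0,0,0,0,0],[0,0,0,0,0,0],[0,0,0,0,0,0],[0,0,0,0,0,0]]' -1 40
python3 - <<'E'
from workcell import viewer
from h import *
s=viewer.snapshot("side"); print(occ(s["image"],s))
k=cv2.resize(s["image"][150:260,255:430],(790,497),interpolation=2)
cv2.imwrite("pics/p10.png",k[:,:,::-1])
E
```

```text
time_s: 27.95
eef_pos: [565.6, -267.8, 206.6]
tcp_rot: [[-0.989, -0.054, 0.138], [-0.054, 0.999, 0.008], [-0.138, 0.0, -0.99]]
ft_force: [-0.1, 0.3, 0.9]
width: 1.002
finger_force: 0.0
time_s: 29.95
eef_pos: [565.7, -267.9, 207.1]
tcp_rot: [[-0.989, -0.054, 0.139], [-0.054, 0.999, 0.008], [-0.139, 0.0, -0.99]]
ft_force: [-0.6, -0.1, -0.2]
width: 0.999
finger_force: 0.0
[92, 143, 147, 150, 149, 145, 137, 138, 138, 141, 146, 147, 143, 133, 129, 136, 141, 145, 147, 143, 137, 129, 134, 133, 143, 143, 140, 137, 127, 109, 56, 86, 61, 87, 76, 120]
```

View pics/p10.png

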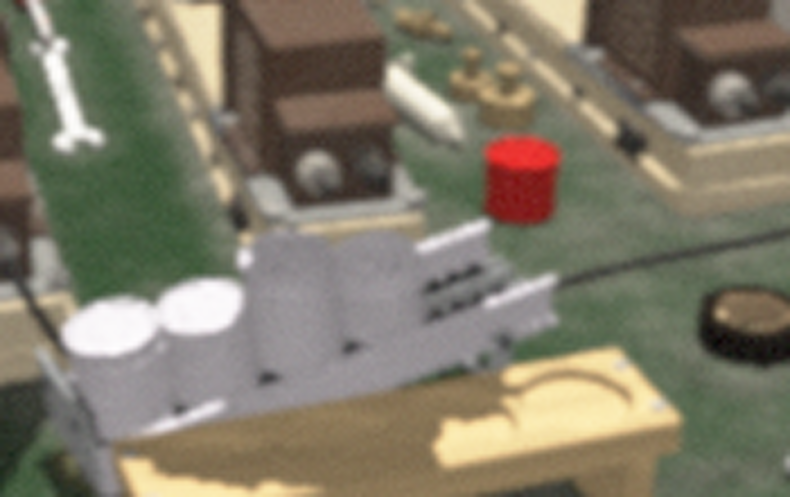

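All four tins stand in one closed row from the stop, at (110,365), (200,340), (290,300) and (380,295). The gripper is clear, so I'm handing in.

```bash
python3 -c "
from workcell import arm
print(arm.close_job())"
```

```text
the job is handed in; nothing more can be done
None
```

All four tins (c, b, d, a in rack order) are queued in one closed row from the lane's stop, and I handed the job in at about 30 s; the hand-in returned no verdict.

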